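# Line up the stationery tins by height on the desk riser

## Robot

A 6-joint arm with a two-finger parallel gripper is mounted at the origin on the work surface. World frame = base frame: x ahead of the robot, y to its left, z up, the work surface at z = 0. Lengths are in m, angles in rad, forces in N, time in s.
With the tool pointing down it reaches from about 0.25 to 0.775 m from the base axis. Payload 4 kg.
Tool frame: the origin (TCP) lies at the very end of the fingers, on their centre line; the grasp point (between the pads) lies 19 mm behind it; x points along the fingers, y is the direction in which the jaws open and shut, and the axes are right-handed (so a half turn about x gives the same grasp; the last joint's range is limited). The gripper opens to 94 mm and grips with 3 to 60 N. Pads are 16 mm wide; open, the fingers measure 119 mm over their backs; the gripper's body (75 mm by 177 mm) begins 78 mm behind the grasp point.
Start: joints at [-1.437, 0.087, 1.371, -0, 1.684, -0.103], TCP at [0.129, -0.535, 0.177] pointing down, gripper open.
Joint ranges: [-3.1, 3.1], [-0.76, 2.03], [0.27, 2.55], [-1.08, 4.22], [0.17, 2.65], [-2.57, 2.57]. Speed limits (rad/s): [2.79, 2.79, 3.14, 3.14, 3.14, 3.14].

## Interface

Orientations are given as [roll, pitch, yaw] about the fixed x, y, z axes, in that order (R = Rz(yaw) Ry(pitch) Rx(roll)).
In Python, from bench import robot gives the robot as it stands.
- The arm moves only by the tool carry_out, never from a script. Its argument "targets" is a list of rows, each a list of 5 numbers: the closure, from 0 (fully open) to 1 (shut), then the shift along the tool's x, y, z in cm, then the turn about the tool's x in degrees. In form: [[fingers, tx, ty, tz, turn], ...]. A call has 1 to 20 rows; each row shifts and turns the commanded pose from where the row before left it, along the tool's axes as they then stand; what a row does not reach is not made up. A row lasts 1/10 s, in which the tool goes at most 50 mm and 8.59 degrees, less where a joint would pass 70% of its speed; a pose out of reach is approached as far as the arm can. A call is refused whole if a number of a shift passes 5 or a number of a turn 8.59, either way. A call with a gripper value outside its range is refused whole. The fingers move at their own pace and stop on an object; the grip force is fixed at half the most. Time passes only in rows, so rows that do not move let the fingers close. It gives the time, the measured TCP pose, the force and the opening at its end, in the units of the state.
- robot.get_obs(): the state, without advancing time (a new reading comes with each control period).
- robot.snapshot(name): name is "scene" or "side" or "wrist"; returns a dict with "image" (480x640x3 uint8, red, green, blue), "camera_matrix" (3x3 intrinsics, pixels), "pose" (4x4, takes a point from camera to world coordinates). Camera axes: x right, y up, looking along -z (the intrinsics and any distortion apply to the point x, -y, -z); pixel columns grow to the right and rows downward; lengths in m; the calibration is good to about 2 mm. A picture is of the moment at which its call begins. There is no depth.
- robot.close_job(): hands the job in, once; it reports no verdict.
The state is a dict: "time": time; "joint_positions": joint angles; "qvel": joint speeds; "joint_torque": joint torques, N m; "tool_pos": TCP position; "ee_rot": TCP orientation; "wrist_force": force on the tool from outside, world axes, zero at the start; "wrist_torque": the same for the moment, N m; "width": finger opening in m.
Only numpy, scipy, OpenCV 4.12 (cv2) and the standard library are available. Lean on these libraries where they do the work, as an engineer would, in place of code of your own. Each camera call takes 0.05 s, during which the arm holds its last target. There are 200 camera calls.

## Task

Tidy the desk: stand the four stationery tins upright on the four round marks of the white riser, one centred on each mark, in order of height with the tallest next to the little plant and the shortest next to the brass paperweight. Leave the plant and the paperweight standing where they are.

Things in the scene. Friction and masses are not known exactly. Their poses are not given: they have to be found in the camera images.
- tin_blue_center (a point): The tallest stationery tin: a closed upright cylinder, blue with a cream paper band low on its side and a blue lid, 44 mm in diameter, 116 mm tall, roughly 196 g (0.7 to 1.4 times that). Starts upright on the desk. Point at its centre, on its axis, half-way up (58 mm above its underside); z along its axis, up.
- tin_green_center (a point): The second tallest stationery tin: a closed upright cylinder, green with a cream paper band low on its side and a green lid, 44 mm in diameter, 94 mm tall, roughly 174 g (0.7 to 1.4 times that). Starts upright on the desk. Point at its centre, on its axis, half-way up (47 mm above its underside); z along its axis, up.
- tin_yellow_center (a point): The second shortest stationery tin: a closed upright cylinder, yellow with a cream paper band low on its side and a yellow lid, 44 mm in diameter, 72 mm tall, roughly 152 g (0.7 to 1.4 times that). Starts upright on the desk. Point at its centre, on its axis, half-way up (36 mm above its underside); z along its axis, up.
- tin_red_center (a point): The shortest stationery tin: a closed upright cylinder, red with a cream paper band low on its side and a red lid, 44 mm in diameter, 50 mm tall, roughly 130 g (0.7 to 1.4 times that). Starts upright on the desk. Point at its centre, on its axis, half-way up (25 mm above its underside); z along its axis, up.
- mark_1: Mark 1 of the four identical round dark marks (64 mm across, black with a grey middle, flat) in a row on the white riser, a low fixed shelf 500 x 110 mm whose top is 30 mm above the desk. Origin: centre of the mark, on the riser's top; y runs along the row, from mark 1 towards mark 4, z up. Marks 1 to 4 are in this sequence, 82 mm apart.
- mark_2: Mark 2 of the four identical round dark marks (64 mm across, black with a grey middle, flat) in a row on the white riser, a low fixed shelf 500 x 110 mm whose top is 30 mm above the desk. Origin: centre of the mark, on the riser's top; y runs along the row, from mark 1 towards mark 4, z up. Marks 1 to 4 are in this sequence, 82 mm apart.
- mark_3: Mark 3 of the four identical round dark marks (64 mm across, black with a grey middle, flat) in a row on the white riser, a low fixed shelf 500 x 110 mm whose top is 30 mm above the desk. Origin: centre of the mark, on the riser's top; y runs along the row, from mark 1 towards mark 4, z up. Marks 1 to 4 are in this sequence, 82 mm apart.
- mark_4: Mark 4 of the four identical round dark marks (64 mm across, black with a grey middle, flat) in a row on the white riser, a low fixed shelf 500 x 110 mm whose top is 30 mm above the desk. Origin: centre of the mark, on the riser's top; y runs along the row, from mark 1 towards mark 4, z up. Marks 1 to 4 are in this sequence, 82 mm apart.
- plant: Small succulent in a white round pot, 52 mm across and 64 mm tall with its leaves, standing loose on one end of the riser, 93 mm beyond mark 1 or mark 4 (either, by chance). Origin: centre of the pot's underside.
- paperweight: Low round brass paperweight, 52 mm across, 26 mm tall, standing loose on the riser's other end, 93 mm beyond the last mark. Origin: centre of its underside.
Not all that is in view belongs to the job. Leave any brown or pink look-alike of the part that bears tin_blue_center alone. What is shaped like the part that bears tin_yellow_center but purple is not meant.

How it is judged:
At the end, for the whole second after the job is handed in: Each tin stands upright (within 0.1 rad) on the riser, its axis within 14 mm of the centre of its own mark, at rest, in order of height: blue on the mark next to the plant, then green, then yellow, and red on the mark next to the paperweight (((horizontal distance between plant and mark_1 below 0.15 m and horizontal distance between tin_blue_center and mark_1 below 0.014 m and height (world z) of tin_blue_center between 0.082 and 0.094 m and angle between each of tin_blue_center, tin_green_center, tin_yellow_center, tin_red_center's own z axis and vertical below 0.1 rad and horizontal distance between tin_green_center and mark_2 below 0.014 m and height (world z) of tin_green_center between 0.071 and 0.083 m and horizontal distance between tin_yellow_center and mark_3 below 0.014 m and height (world z) of tin_yellow_center between 0.06 and 0.072 m and horizontal distance between tin_red_center and mark_4 below 0.014 m and height (world z) of tin_red_center between 0.049 and 0.061 m) or (horizontal distance between plant and mark_4 below 0.15 m and horizontal distance between tin_blue_center and mark_4 below 0.014 m and height (world z) of tin_blue_center between 0.082 and 0.094 m and angle between each of tin_blue_center, tin_green_center, tin_yellow_center, tin_red_center's own z axis and vertical below 0.1 rad and horizontal distance between tin_green_center and mark_3 below 0.014 m and height (world z) of tin_green_center between 0.071 and 0.083 m and horizontal distance between tin_yellow_center and mark_2 below 0.014 m and height (world z) of tin_yellow_center between 0.06 and 0.072 m and horizontal distance between tin_red_center and mark_1 below 0.014 m and height (world z) of tin_red_center between 0.049 and 0.061 m)) and linear speed of each of tin_blue, tin_green, tin_yellow, tin_red below 0.02 m/s); the robot touches nothing.
It fails at once if the plant was shifted by more than 25 mm or tipped over (distance of plant from where it was at the start of the episode above 0.025 m or angle between plant's own z axis and vertical above 0.4 rad).
It fails at once if the paperweight was shifted by more than 25 mm or tipped over (distance of paperweight from where it was at the start of the episode above 0.025 m or angle between paperweight's own z axis and vertical above 0.4 rad).
It also fails if it takes over 109 s, if anything falls off the work surface, if the arm or the gripper's body presses on something with over 40 N, if the wrist force passes 120 N, or if a joint passes its speed limit or range.

## Working session

There is one attempt and no reset: what is moved stays moved. The work goes in short steps, Python scripts to look and compute and a tool call to move; the robot and the scene stay as the last step left them, time stands still between calls to the robot, and variables do not carry over. Pictures are saved under pics/ and viewed, about 12 in all and at most 16, crops included, and the job is handed in when it is done.

Besides the shell and the picture viewer there is one more tool, called by a JSON object that holds its "name" and its "arguments". carry_out: Moves the arm, as the interface text tells. Its arguments: {"type":"object","properties":{"targets":{"type":"array","items":{"type":"array","items":{"type":"number"}}}},"required":["targets"]}

```bash
ls; mkdir -p pics
python3 - <<'E'
from bench import robot
import cv2,pickle
for n in ["scene","side"]:
    s=robot.snapshot(n); cv2.imwrite(f"pics/{n}0.png",s["image"][:,:,::-1]); pickle.dump(s,open(f"{n}0.pkl","wb"))
    print(n,s["camera_matrix"].round(1).tolist(),s["pose"].round(3).tolist(),s.keys())
print(robot.get_obs())
E
```

```text
pics
scene [[495.7, 0.0, 317.5], [0.0, 495.7, 229.7], [0.0, 0.0, 1.0]] [[-0.353, -0.515, 0.781, 1.192], [0.935, -0.199, 0.292, 0.219], [0.005, 0.834, 0.552, 0.571], [0.0, 0.0, 0.0, 1.0]] dict_keys(['image', 'camera_matrix', 'pose'])
side [[557.9, 0.0, 326.3], [0.0, 557.9, 237.6], [0.0, 0.0, 1.0]] [[-0.877, 0.294, -0.381, 0.035], [-0.481, -0.574, 0.663, 0.733], [-0.024, 0.764, 0.644, 0.82], [0.0, 0.0, 0.0, 1.0]] dict_keys(['image', 'camera_matrix', 'pose'])
{'time': 0.1, 'joint_positions': array([-1.43707699e+00,  8.78519363e-02,  1.37210865e+00, -2.52485461e-05,
        1.68360594e+00, -1.03081709e-01]), 'qvel': array([ 0.00097674, -0.00087773, -0.00267367, -0.00068478,  0.00342933,
        0.00017621]), 'joint_torque': array([ 3.09736490e-03, -3.41250801e+01, -3.03303158e+01,  7.19985645e-02,
        3.04006319e-02, -1.01767328e-04]), 'tool_pos': array([ 0.12894764, -0.53409386,  0.17563442]), 'ee_rot': array([-1.6611658 ,  1.5688223 ,  1.71722509]), 'wrist_force': array([ 0.01658531, -0.25442763, -0.12530944]), 'wrist_torque': array([ 0.00897996,  0.00941383, -0.09934046]), 'width': 0.09377430553735021}
```

View pics/scene0.png

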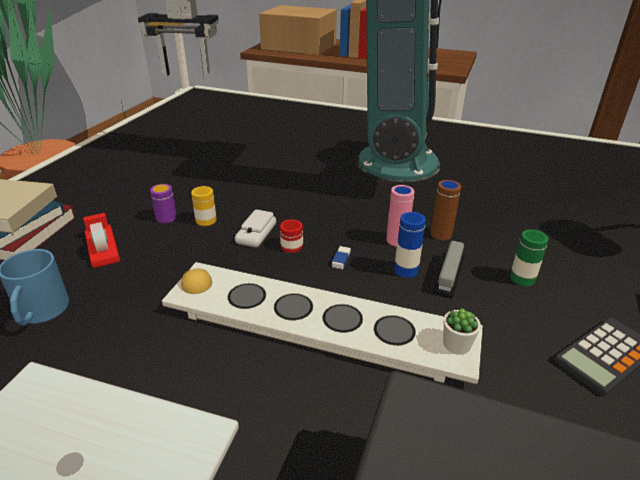

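View pics/side0.png

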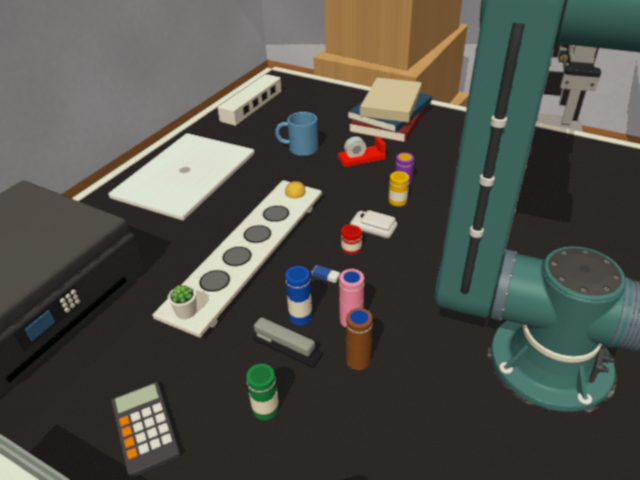

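Candidates (scene image):
- Blue at (410,245). Its look-alikes are pink (400,215), brown (446,210) and the blue eraser (341,257).
- Yellow at (204,206). Its look-alike is purple (163,203).
- Red at (291,236). The red tape dispenser (101,240) could be confused with it.
- Green at (529,258).

The plant is at (461,330) and the paperweight at (196,281). Next I localise them from both views, with one close crop to check.

```bash
cat > h.py <<'E'
import numpy as np,cv2,pickle
from scipy.optimize import least_squares
def proj(s,P):
    T=s["pose"];p=(np.asarray(P)-T[:3,3])@T[:3,:3];K=s["camera_matrix"]
    return np.c_[K[0,0]*p[:,0]/-p[:,2]+K[0,2],K[1,1]*-p[:,1]/-p[:,2]+K[1,2]]
def ray(s,uv,z):
    K=s["camera_matrix"];T=s["pose"]
    d=T[:3,:3]@np.array([(uv[0]-K[0,2])/K[0,0],-(uv[1]-K[1,2])/K[1,1],-1]);o=T[:3,3]
    return (o+d*(z-o[2])/d[2])[:2]
def cyl(x,y,z0,h,r=.022):
    a=np.linspace(0,2*np.pi,72);c=np.c_[x+r*np.cos(a),y+r*np.sin(a)]
    return np.r_[np.c_[c,0*a+z0],np.c_[c,0*a+z0+h]]
HUE={'blue':(105,125),'green':(50,80),'yellow':(18,32),'red':(-6,6)}
H={'blue':.116,'green':.094,'yellow':.072,'red':.05}
def bbox(s,c,seed,win=60):
    hsv=cv2.cvtColor(s["image"],cv2.COLOR_RGB2HSV).astype(int)
    h=hsv[...,0];h=np.where(h>170,h-180,h)if c=='red' else h
    m=(h>=HUE[c][0])&(h<=HUE[c][1])&(hsv[...,1]>110)&(hsv[...,2]>35)
    w=np.zeros_like(m);u,v=map(int,seed);w[max(0,v-win):v+win,max(0,u-win):u+win]=1
    m=cv2.morphologyEx((m&w).astype(np.uint8),cv2.MORPH_CLOSE,np.ones((27,3),np.uint8)) # bridge band
    n,l,st,ce=cv2.connectedComponentsWithStats(m)
    i=1+np.argmax(st[1:,4]);x,y,ww,hh,_=st[i];return np.array([x,y,x+ww-1,y+hh-1.])
def pbox(s,P):
    q=proj(s,P);return np.r_[q.min(0),q.max(0)]-.5+np.array([.5,.5,-.5,-.5])
def locate(ss,c,seeds,z0=0.):
    bs=[bbox(s,c,e) for s,e in zip(ss,seeds)]
    g=np.mean([ray(s,e,z0+H[c]/2) for s,e in zip(ss,seeds)],0)
    f=lambda p:np.concatenate([pbox(s,cyl(*p,z0,H[c]))-b for s,b in zip(ss,bs)])
    r=least_squares(f,g,loss='soft_l1');return r.x,f(r.x)
E
python3 - <<'E'
from h import *
ss=[pickle.load(open(f"{n}0.pkl","rb")) for n in("scene","side")]
seeds={'blue':[(410,245),(299,295)],'green':[(529,258),(263,392)],'yellow':[(204,206),(399,189)],'red':[(291,236),(351,239)]}
for c in seeds:
    x,r=locate(ss,c,seeds[c]);print(c,x.round(4),r.round(1))
M=[[(247,295),(294,306),(343,318),(395,330)],[(276,213),(258,233),(237,256),(215,281)]]
out=[]
for s,ms in zip(ss,M):
    g=cv2.cvtColor(s["image"],cv2.COLOR_RGB2GRAY);o=[]
    n,l,st,ce=cv2.connectedComponentsWithStats((g<140).astype(np.uint8))
    for u,v in ms:
        i=l[v,u];o.append(ray(s,ce[i],.03));print(st[i],ce[i].round(1))
    out.append(o)
out=np.array(out);print(out.round(4));m=out.mean(0);print(np.linalg.norm(np.diff(m,axis=0),axis=1))
d=m[3]-m[0];d/=np.linalg.norm(d);fit=m.mean(0)+np.outer(np.array([-1.5,-.5,.5,1.5])*.082,d);print(fit.round(4),np.degrees(np.arctan2(d[1],d[0])))
for c,h in(((461,330),.062),((196,281),.043)):print(ray(ss[0],c,h))
print(ray(ss[1],(183,300),.062),ray(ss[1],(295,190),.043))
im=ss[0]["image"][170:360,140:560];cv2.imwrite("pics/crop0.png",cv2.resize(im,(798,361))[:,:,::-1])
E
```

```text
blue [0.4501 0.1196] [ 0.7 23.4  0.4 -0.8  0.4 -0.4  0.  -1.8]
green [0.3971 0.324 ] [ 0.6 -0.7  0.6 -0.3  0.1 -0.7 -0.1 -0.6]
yellow [ 0.4319 -0.3208] [ 0.3  1.  -0.3 -1.   1.3 15.9 -1.6 -2.3]
red [ 0.4566 -0.1098] [ 1.  -0.1  0.  -0.4  0.8 -0.4 -2.  -2.2]
[227 283  39  26 775] [246.3 295.6]
[274 293  39  28 835] [293.  306.5]
[322 304  41  29 911] [342.2 317.9]
[374 315  42  31 990] [394.2 330. ]
[263 206  26  16 332] [275.5 213.3]
[244 225  27  18 379] [257.  233.6]
[223 247  29  19 436] [236.6 256. ]
[199 270  31  22 513] [214.1 280.5]
[[[ 0.652  -0.1072]
  [ 0.6487 -0.0251]
  [ 0.6452  0.0569]
  [ 0.6419  0.1388]]

 [[ 0.6493 -0.1033]
  [ 0.6459 -0.0219]
  [ 0.6427  0.0599]
  [ 0.6396  0.1418]]]
[0.08177903 0.08197564 0.08200731]
[[ 0.6506 -0.1054]
 [ 0.6473 -0.0235]
 [ 0.644   0.0585]
 [ 0.6407  0.1404]] 92.3027260977667
[0.64026343 0.23280801]
[ 0.66221965 -0.19470151]
[0.63518828 0.23471983] [ 0.64704873 -0.18851088]
```

View pics/crop0.png

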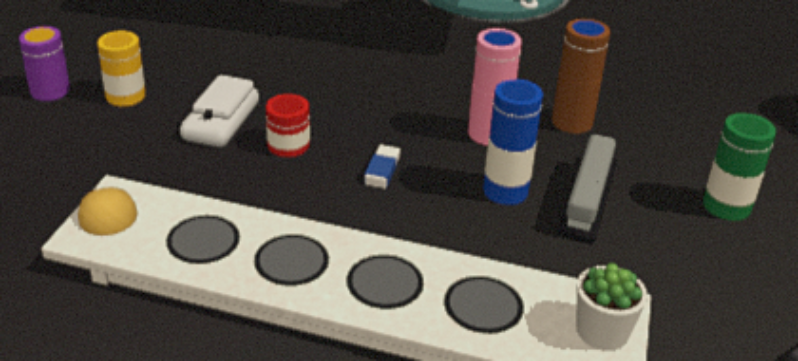

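The crop confirms the four banded tins: blue at crop (512,140), green (740,165), yellow (122,68) and red (288,125). The decoys have no band. The plant end is at +y, so blue goes to y=0.14 and red to y=-0.105. Next I check the decoy clearances around the grasps with the jaws along x.

Run:
```python
from h import *
ss=[pickle.load(open(f"{n}0.pkl","rb")) for n in("scene","side")]
for n,a,b,h in(("pink",(402,191),(352,278),.116),("brown",(448,186),(360,318),.116),("purple",(162,189),(405,159),.072)):
    print(n,ray(ss[0],a,h).round(3),ray(ss[1],b,h).round(3))
for n,a,b in(("stapler",(452,265),(286,340)),("white",(256,230),(374,222)),("eraser",(341,257),(326,273))): print(n,ray(ss[0],a,.02).round(3),ray(ss[1],b,.02).round(3))
for c,seeds in{'blue':[(410,260),(299,300)],'yellow':[(204,210),(399,192)]}.items():
    print(c,[bbox(s,c,e,45) for s,e in zip(ss,seeds)])
    print([ray(s,e,H[c]).round(4) for s,e in zip(ss,{'blue':[(411,219),(298,273)],'yellow':[(203,192),(399,177)]}[c])])
```

```text
pink [0.366 0.08 ] [0.356 0.086]
brown [0.314 0.159] [0.301 0.165]
purple [ 0.458 -0.401] [ 0.449 -0.392]
stapler [0.432 0.198] [0.434 0.198]
white [ 0.457 -0.188] [ 0.437 -0.189]
eraser [0.482 0.001] [0.454 0.009]
blue [array([394., 215., 425., 277.]), array([285., 265., 311., 325.])]
[array([0.4581, 0.1169]), array([0.4489, 0.1196])]
yellow [array([191., 184., 216., 225.]), array([388., 154., 410., 206.])]
[array([ 0.4385, -0.3148]), array([ 0.4308, -0.3116])]
```

{"name": "carry_out", "arguments": {"targets": [[0,-1,0,0,-7.85],[0,-1,0,0,-7.85],[0,-1,0,0,-7.85],[0,-1,0,0,-7.85],[0,-1,0,0,-7.85],[0,-1,0,0,-7.85],[0,0,0,0,-7.85],[0,0,0,0,-7.85],[0,0,0,0,-6.85],[0,0,0,0,-6.85],[0,0,0,0,0],[0,0,0,0,0]]}}

```text
time: 1.3
tool_pos: [0.129, -0.5345, 0.2362]
ee_rot: [-3.053, 1.57, 1.658]
wrist_force: [-0.4, 1.0, 0.3]
width: 0.094
```

{"name": "carry_out", "arguments": {"targets": [[0,0,3.8,-2.7,0],[0,0,3.8,-2.7,0],[0,0,3.8,-2.7,0],[0,0,3.8,-2.7,0],[0,0,3.8,-2.7,0],[0,0,3.8,-2.7,0],[0,0,3.8,-2.7,0],[0,0,3.8,-2.7,0],[0,0,0,0,0],[0,0,0,0,0]]}}

```text
time: 2.3
tool_pos: [0.4331, -0.3177, 0.2363]
ee_rot: [-1.525, 1.57, -3.094]
wrist_force: [-0.3, -0.4, -0.3]
width: 0.0938
```

Run:
```python
from bench import robot
import cv2,pickle
from h import *
s=robot.snapshot("wrist"); cv2.imwrite("pics/w1.png",s["image"][:,:,::-1]); pickle.dump(s,open("w1.pkl","wb"))
print(s["pose"].round(3),s["camera_matrix"].round(0)); o=robot.get_obs();print(o["tool_pos"],o["joint_positions"])
```

```text
[[ 1.    -0.002  0.001  0.433]
 [ 0.002  0.967  0.257 -0.243]
 [-0.001 -0.257  0.967  0.444]
 [ 0.     0.     0.     1.   ]] [[346.   0. 318.]
 [  0. 346. 237.]
 [  0.   0.   1.]]
[ 0.43239476 -0.31848317  0.23645472] [-7.39829483e-01  5.48977909e-02  1.28772151e+00 -8.72166200e-04
  1.79947869e+00 -7.40480817e-01]
```

View pics/w1.png

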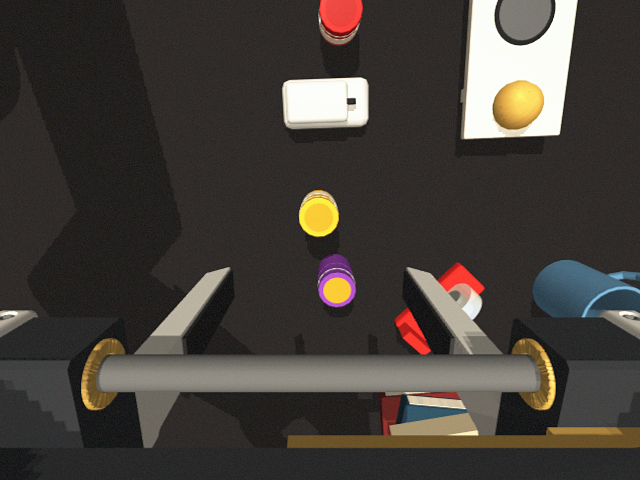

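The wrist view shows the yellow tin at (319,217), with purple below it at (337,290), red at (340,13), and mark 1 with the paperweight at upper right.

Run:
```python
from h import *
s=pickle.load(open("w1.pkl","rb"))
for n,uv,z in(("yel",(319,217),.072),("pur",(337,291),.072),("red",(341,13),.05),("mark1",(525,12),.03)):print(n,ray(s,uv,z).round(4))
hsv=cv2.cvtColor(s["image"],cv2.COLOR_RGB2HSV);m=cv2.inRange(hsv,(18,110,60),(32,255,255));m[:180]=0;m[245:]=0;m[:,:290]=0;m[:,350:]=0
q=np.argwhere(m);print(q.min(0),q.max(0))
P=cyl(.433,-.313,.072,0);print(proj(s,P).min(0),proj(s,P).max(0))
```

```text
yel [ 0.4334 -0.319 ]
pur [ 0.4545 -0.4065]
red [ 0.4549 -0.1144]
mark1 [ 0.6502 -0.1066]
[189 299] [236 338]
[298.52828644 191.46402652] [338.83571597 231.17882229]
```

{"name": "carry_out", "arguments": {"targets": [[0,4,0,0.1,0],[0,4,0,0,0],[0,4,0,0,0],[0,4,0,0,0],[0,3,0,0,0],[0,2.1,0,0,0],[0,0,0,0,0],[1,0,0,0,0],[1,0,0,0,0],[1,0,0,0,0],[1,0,0,0,0],[1,0,0,0,0],[1,0,0,0,0],[1,0,0,0,0]]}}

```text
time: 3.75
tool_pos: [0.4331, -0.3193, 0.0259]
ee_rot: [1.06, 1.57, -0.509]
wrist_force: [0.2, 0.3, 1.3]
width: 0.0431
```

{"name": "carry_out", "arguments": {"targets": [[1,-3,0,0,0],[1,-4,0,0,0],[1,-4,0,0,0],[1,-2,0,0,0],[1,0,2.14,-2.96,0],[1,0,2.14,-2.96,0],[1,0,2.14,-2.96,0],[1,0,2.14,-2.96,0],[1,0,2.14,-2.96,0],[1,0,2.14,-2.96,0],[1,0,2.14,-2.96,0],[1,0,2.14,-2.96,0],[1,0,2.14,-2.96,0],[1,0,2.14,-2.96,0],[1,0,0,0,0],[1,0,0,0,0],[1,0,0,0,0]]}}

```text
time: 5.45
tool_pos: [0.6457, -0.0238, 0.155]
ee_rot: [-1.215, 1.569, -2.785]
wrist_force: [0.0, 0.9, -1.9]
width: 0.0434
```

Run:
```python
from bench import robot
import pickle
from h import *
s=robot.snapshot("wrist"); cv2.imwrite("pics/w2.png",s["image"][:,:,::-1]); pickle.dump(s,open("w2.pkl","wb"))
print(robot.get_obs()["tool_pos"])
m=[[.6506,-.1054],[.6473,-.0235],[.644,.0585],[.6407,.1404]]
print(proj(s,[(*p,.03) for p in m]).round(0))
```

```text
[ 0.64573983 -0.02414373  0.15533991]
[[323. 300.]
 [320. 223.]
 [317. 137.]
 [313.  38.]]
```

View pics/w2.png

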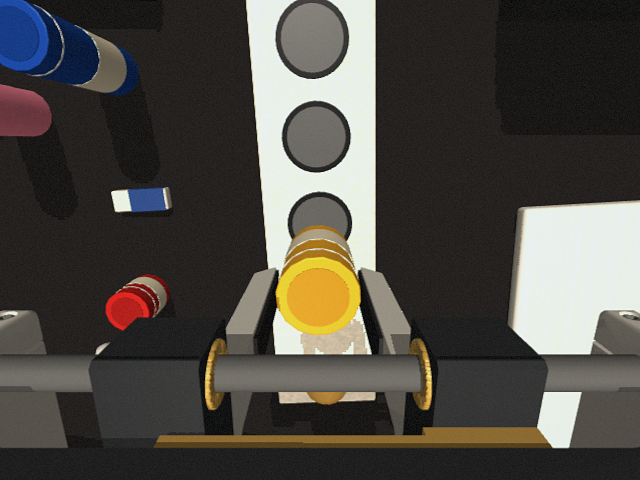

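Mark pixels match the prediction to within about 1 px, so I place the yellow tin.

{"name": "carry_out", "arguments": {"targets": [[1,2,0.15,-0.05,0],[1,3,0,0,0],[1,2.5,0,0,0],[1,1.2,0,0,0],[1,0.8,0,0,0],[1,0.4,0,0,0],[1,0,0,0,0],[1,0,0,0,0],[0.3,0,0,0,0],[0.3,0,0,0,0],[0.3,0,0,0,0],[0.3,0,0,0,0],[0.3,0,0,0,0]]}}

```text
time: 6.8
tool_pos: [0.6481, -0.0226, 0.0569]
ee_rot: [1.184, 1.57, -0.386]
wrist_force: [-0.3, -0.3, -0.9]
width: 0.0656
```

{"name": "carry_out", "arguments": {"targets": [[0.3,-2,0,0,0],[0.3,-4,0,0,0],[0.2,-4,0,0,0],[0,-2,0,0,0],[0,0,-3.2,1.47,0],[0,0,-3.2,1.47,0],[0,0,-3.2,1.47,0],[0,0,-3.2,1.47,0],[0,0,-3.2,1.47,0],[0,0,-3.2,1.47,0],[0,0,0,0,0],[0,0,0,0,0]]}}

```text
time: 8.0
tool_pos: [0.4561, -0.1112, 0.1772]
ee_rot: [1.431, 1.569, -0.14]
wrist_force: [0.2, -1.3, -0.1]
width: 0.0939
```

```bash
cat >> h.py <<'E'
def lid(s,c,z,seed):
    # axis xy from the wrist view: bbox fit of the top disc's ellipse edges (left,right,bottom rows)
    b=bbox(s,c,seed,70)
    g=ray(s,seed,z)
    f=lambda p:(lambda q:[q[:,0].min()-b[0],q[:,0].max()-b[2],q[:,1].max()-b[3]])(proj(s,cyl(*p,z,0)))
    r=least_squares(f,g);return r.x,np.round(f(r.x),1),b
E
python3 - <<'E'
from bench import robot
from h import *
s=robot.snapshot("wrist"); cv2.imwrite("pics/w3.png",s["image"][:,:,::-1]); pickle.dump(s,open("w3.pkl","wb"))
print(robot.get_obs()["tool_pos"]); e=proj(s,[(.4557,-.1115,.05)])[0];print(e,lid(s,'red',.05,e))
a,b=robot.snapshot("scene"),robot.snapshot("side")
sd=[proj(q,[(.6473,-.0235,.066)])[0] for q in(a,b)];print("yellow",locate([a,b],'yellow',sd,.03))
cv2.imwrite("pics/scene1.png",a["image"][:,:,::-1])
E
```

```text
[ 0.45655791 -0.11088637  0.17697575]
[318.07618142 223.58168361] (array([ 0.45463405, -0.10952604]), array([-0.2,  0.2,  0. ]), array([295., 193., 339., 243.]))
yellow (array([ 0.65006392, -0.02255266]), array([ 0.62716466,  0.21209219, -0.11265111,  0.02450233,  0.81758537,
        0.01124448, -0.47723845, -1.69153599]))
```

{"name": "carry_out", "arguments": {"targets": [[0,4,-0.1,-0.05,0],[0,4,0,0,0],[0,4,0,0,0],[0,3,0,0,0],[0,1.7,0,0,0],[0,0,0,0,0],[1,0,0,0,0],[1,0,0,0,0],[1,0,0,0,0],[1,0,0,0,0],[1,0,0,0,0],[1,0,0,0,0],[1,0,0,0,0]]}}

```text
time: 9.45
tool_pos: [0.4552, -0.1106, 0.0099]
ee_rot: [1.222, 1.57, -0.348]
wrist_force: [-0.2, 0.4, 0.4]
width: 0.0433
```

{"name": "carry_out", "arguments": {"targets": [[1,-2,0,0,0],[1,-4,0,0,0],[1,-4,0,0,0],[1,-2,0,0,0],[1,0,3.2,-0.1,0],[1,0,3.2,-0.1,0],[1,0,3.2,-0.1,0],[1,0,3.2,-0.1,0],[1,0,3.2,-0.1,0],[1,0,3.5,0,0],[1,0,0,0,0],[1,0,0,0,0],[1,0,0,0,0]]}}

```text
time: 10.75
tool_pos: [0.649, -0.1053, 0.1295]
ee_rot: [-1.621, 1.57, 3.092]
wrist_force: [-0.2, 0.5, -1.7]
width: 0.0433
```

{"name": "carry_out", "arguments": {"targets": [[1,2,0,0,0],[1,2.5,0,0,0],[1,2,0,0,0],[1,1.2,0,0,0],[1,0.8,0,0,0],[1,0.4,0,0,0],[1,0,0,0,0],[1,0,0,0,0],[0.3,0,0,0,0],[0.3,0,0,0,0],[0.3,0,0,0,0],[0.3,0,0,0,0],[0.3,0,0,0,0]]}}

```text
time: 12.05
tool_pos: [0.6501, -0.1053, 0.0409]
ee_rot: [1.109, 1.57, -0.461]
wrist_force: [0.8, -0.1, 0.4]
width: 0.0655
```

{"name": "carry_out", "arguments": {"targets": [[0.3,-2,0,0,0],[0.3,-4,0,0,0],[0.2,-4,0,0,0],[0,-4,0,0,0],[0,-4,0,0,0],[0,-2,-2.3,-3.9,0],[0,0,-2.3,-3.9,0],[0,0,-2.3,-3.9,0],[0,0,-2.3,-3.9,0],[0,0,-2.3,-3.9,0],[0,0,-2.3,-3.9,0],[0,0,-2.3,-3.9,0],[0,0,-2.3,-3.9,0],[0,0,-2.3,-3.9,0],[0,0,-2.3,-3.9,0],[0,0,-2.3,-3.9,0],[0,0,0,0,0],[0,0,0,0,0]]}}

```text
time: 13.85
tool_pos: [0.396, 0.3239, 0.2407]
ee_rot: [0.646, 1.57, -0.922]
wrist_force: [0.7, -0.0, -0.8]
width: 0.094
```

Run:
```python
from bench import robot
from h import *
s=robot.snapshot("wrist"); cv2.imwrite("pics/w4.png",s["image"][:,:,::-1]); pickle.dump(s,open("w4.pkl","wb"))
print(robot.get_obs()["tool_pos"]); e=proj(s,[(.397,.324,.094)])[0];print(e,lid(s,'green',.094,e))
a,b=robot.snapshot("scene"),robot.snapshot("side")
for c,p in(('yellow',(.6473,-.0235)),('red',(.6506,-.1054))):
    sd=[proj(q,[(*p,.03+H[c]/2)])[0] for q in(a,b)];print(c,locate([a,b],c,sd,.03))
```

```text
[0.39669139 0.32311363 0.24067533]
[319.48869973 219.05262523] (array([0.39648413, 0.32433476]), array([-1.,  1.,  0.]), array([299., 188., 339., 239.]))
yellow (array([ 0.57197202, -0.05965869]), array([ -0.26626078, -30.58813899,  -3.39315038, -35.23225749,
        -4.12884024,  20.62605289,  -0.89508853,  42.07842093]))
red (array([ 0.65060665, -0.10490543]), array([-0.30223858,  0.11746725,  0.35688849, -0.54670058, -5.09274212,
       -1.32357977,  0.87683338,  0.60044766]))
```

View pics/w4.png

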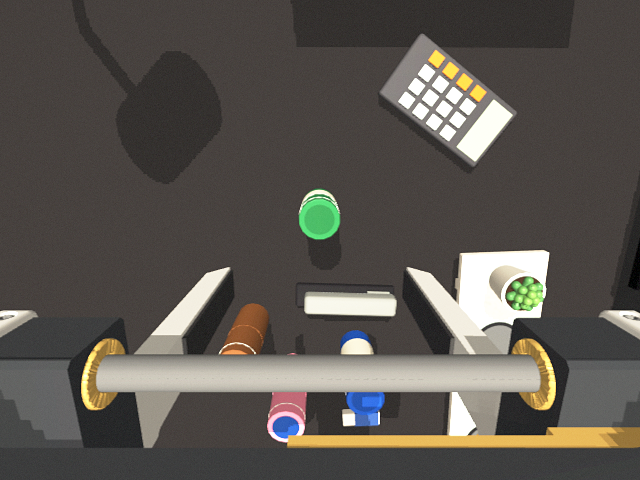

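The wrist view shows green at (319,217), clear of the stapler, with brown, pink and blue below it. I grasp green next.

{"name": "carry_out", "arguments": {"targets": [[0,4,0,-0.05,0],[0,4,0,0,0],[0,4,0,0,0],[0,4,0,0,0],[0,3,0,0,0],[0,1.5,0,0,0],[0,0,0,0,0],[1,0,0,0,0],[1,0,0,0,0],[1,0,0,0,0],[1,0,0,0,0],[1,0,0,0,0],[1,0,0,0,0],[1,0,0,0,0]]}}

```text
time: 15.4
tool_pos: [0.3966, 0.324, 0.0358]
ee_rot: [1.68, 1.57, 0.11]
wrist_force: [0.8, 0.1, 0.5]
width: 0.0437
```

{"name": "carry_out", "arguments": {"targets": [[1,-2,0,0,0],[1,-4,0,0,0],[1,-4,0,0,0],[1,-4,0,0,0],[1,0,2.75,2.95,0],[1,0,2.75,2.95,0],[1,0,2.75,2.95,0],[1,0,2.75,2.95,0],[1,0,2.75,2.95,0],[1,0,2.75,2.95,0],[1,0,2.75,2.95,0],[1,0,2.75,2.95,0],[1,0,2.75,2.95,0],[1,0,0,0,0],[1,0,0,0,0],[1,0,0,0,0]]}}

```text
time: 17.0
tool_pos: [0.6436, 0.0596, 0.1751]
ee_rot: [-1.86, 1.569, 2.855]
wrist_force: [-0.3, -0.2, -2.1]
width: 0.0435
```

{"name": "carry_out", "arguments": {"targets": [[1,2,0,0.1,0],[1,3,0,0,0],[1,3,0,0,0],[1,1.5,0,0,0],[1,0.9,0,0,0],[1,0.5,0,0,0],[1,0,0,0,0],[1,0,0,0,0],[0.3,0,0,0,0],[0.3,0,0,0,0],[0.3,0,0,0,0],[0.3,0,0,0,0],[0.3,0,0,0,0]]}}

```text
time: 18.3
tool_pos: [0.6445, 0.0577, 0.0669]
ee_rot: [1.368, 1.57, -0.202]
wrist_force: [-1.0, -0.1, -0.4]
width: 0.0659
```

{"name": "carry_out", "arguments": {"targets": [[0.3,-2,0,0,0],[0.3,-4,0,0,0],[0.2,-4,0,0,0],[0.2,-4,0,0,0],[0.2,-3.3,0,0,0],[0.2,0,-3.2,-1.02,0],[0.2,0,-3.2,-1.02,0],[0.2,0,-3.2,-1.02,0],[0.2,0,-3.2,-1.02,0],[0.2,0,-3.2,-1.02,0],[0.2,0,-3.2,-1.02,0],[0.2,0,0,0,0],[0.2,0,0,0,0]]}}

```text
time: 19.6
tool_pos: [0.4523, 0.1189, 0.2403]
ee_rot: [1.529, 1.569, -0.04]
wrist_force: [-0.5, 0.6, -0.2]
width: 0.0751
```

Run:
```python
from bench import robot
from h import *
s=robot.snapshot("wrist"); cv2.imwrite("pics/w5.png",s["image"][:,:,::-1]); pickle.dump(s,open("w5.pkl","wb"))
print(robot.get_obs()["tool_pos"]); e=proj(s,[(.452,.119,.116)])[0];print(e,lid(s,'blue',.116,e))
```

```text
[0.45273133 0.11861707 0.23990102]
[318.16776284 223.76601979] (array([0.44986942, 0.12028686]), array([-0.4,  0.4,  0. ]), array([294., 187., 338., 244.]))
```

View pics/w5.png

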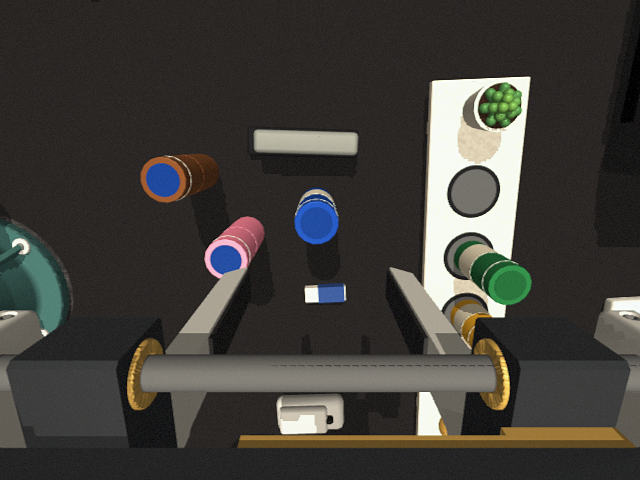

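The picture shows blue at (316,222), with pink (228,257) clear of the left finger. Green stands on its mark.

{"name": "carry_out", "arguments": {"targets": [[0.2,3,-0.2,-0.1,0],[0.2,4,0,0,0],[0.2,4,0,0,0],[0.2,4,0,0,0],[0.2,2.5,0,0,0],[0.2,1,0,0,0],[0.2,0,0,0,0],[1,0,0,0,0],[1,0,0,0,0],[1,0,0,0,0],[1,0,0,0,0],[1,0,0,0,0],[1,0,0,0,0]]}}

```text
time: 20.95
tool_pos: [0.4509, 0.1198, 0.0556]
ee_rot: [1.659, 1.569, 0.089]
wrist_force: [-0.6, 0.6, 3.4]
width: 0.0436
```

{"name": "carry_out", "arguments": {"targets": [[1,-2,0,0,0],[1,-4,0,0,0],[1,-4,0,0,0],[1,-4,0,0,0],[1,0,3.2,-0.4,0],[1,0,3.2,-0.4,0],[1,0,3.2,-0.4,0],[1,0,3.2,-0.4,0],[1,0,3.2,-0.4,0],[1,0,3,0,0],[1,0,0,0,0],[1,0,0,0,0],[1,0,0,0,0]]}}

```text
time: 22.25
tool_pos: [0.6393, 0.14, 0.1945]
ee_rot: [-1.44, 1.57, -3.01]
wrist_force: [0.4, -0.4, -1.7]
width: 0.0436
```

Target z is 0.086, so the drop is 10.8 cm.

{"name": "carry_out", "arguments": {"targets": [[1,2,0,0,0],[1,3,0,0,0],[1,3,0,0,0],[1,1.5,0,0,0],[1,0.9,0,0,0],[1,0.4,0,0,0],[1,0,0,0,0],[1,0,0,0,0],[0.3,0,0,0,0],[0.3,0,0,0,0],[0.3,0,0,0,0],[0.3,0,0,0,0],[0.3,0,0,0,0]]}}

```text
time: 23.55
tool_pos: [0.6403, 0.1399, 0.0868]
ee_rot: [1.323, 1.571, -0.246]
wrist_force: [0.3, -0.3, -1.2]
width: 0.066
```

{"name": "carry_out", "arguments": {"targets": [[0.3,-2,0,0,0],[0.3,-4,0,0,0],[0.2,-4,0,0,0],[0.2,-4,0,0,0],[0.2,-2,0,0,0],[0.2,0,-4,0,0],[0.2,0,-4,0,0],[0.2,0,-4,0,0],[0.2,0,-4,0,0],[0.2,0,-4,0,0],[0.2,0,-4,0,0],[0.2,0,0,0,0],[0.2,0,0,0,0]]}}

```text
time: 24.85
tool_pos: [0.4003, 0.1397, 0.2474]
ee_rot: [1.674, 1.568, 0.105]
wrist_force: [0.7, -0.7, -0.5]
width: 0.0751
```

Run:
```python
from bench import robot
from h import *
a,b=robot.snapshot("scene"),robot.snapshot("side")
P={'blue':(.6407,.1404),'green':(.644,.0585),'yellow':(.6473,-.0235),'red':(.6506,-.1054)}
for c,p in P.items():
    sd=[proj(q,[(*p,.03+H[c]/2)])[0] for q in(a,b)];x,r=locate([a,b],c,sd,.03);print(c,((x-p)*1e3).round(1),r.round(1))
im=np.hstack([a["image"][170:400,150:500],b["image"][140:370,130:480]])
cv2.imwrite("pics/final.png",cv2.resize(im,(800,263))[:,:,::-1])
for n,i in(("fa",a["image"][170:400,150:500]),("fb",b["image"][120:350,130:380])):cv2.imwrite(f"pics/{n}.png",cv2.resize(i,None,fx=2.2,fy=2.2)[:,:,::-1])
```

```text
blue [ 0.6 -0.9] [ 0.2 -1.   0.4  0.5  0.  -0.6  0.  -0.8]
green [ 2.8 -1.3] [ 0.  -1.1  0.4  0.7 -0.1 -0.6  0.2 -0.4]
yellow [2.8 0.9] [ 0.6  0.2 -0.1  0.   0.8  0.  -0.5 -1.7]
red [1.1 1.5] [-0.   0.6  0.7  0.   0.3 -0.2  0.3 -1.3]
```

View pics/fa.png

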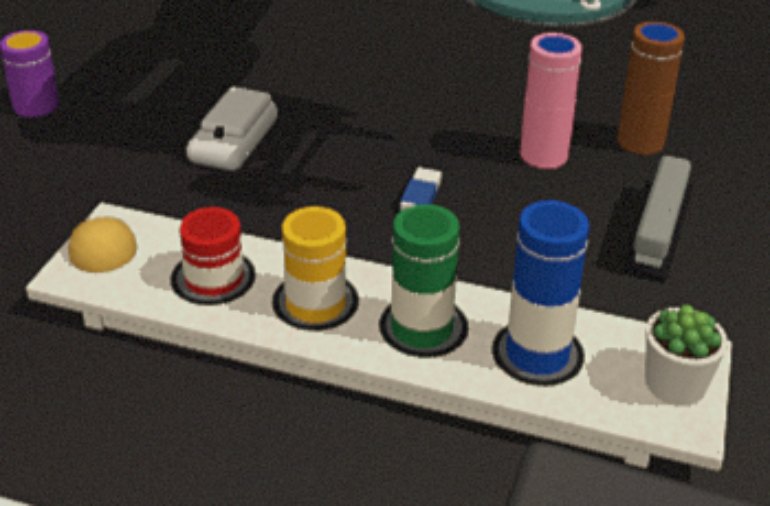

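View pics/fb.png

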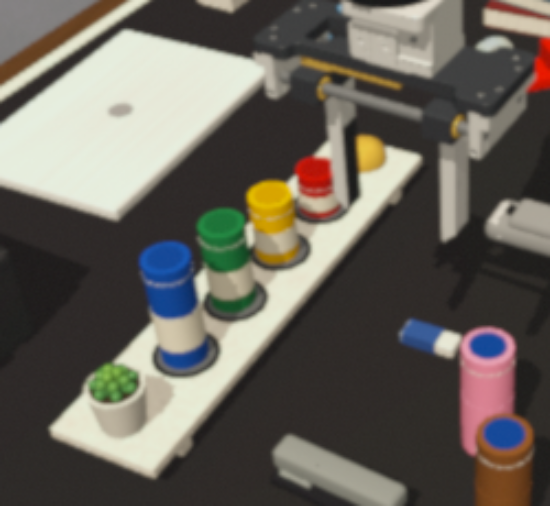

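All four tins stand upright and centred inside their marks, within about 3 mm. The order is correct, with blue at (540,350) by the plant (680,355) and red at (212,275) by the paperweight (102,245). The gripper is clear of everything.

```bash
python3 -c "
from bench import robot
print(robot.close_job())"
```

```text
the job is handed in; nothing more can be done
None
```

The four tins now stand on the riser in height order: blue next to the plant, then green, yellow, and red next to the paperweight. I placed yellow first, then red, green and blue, and handed the job in about 25 s into the 109 s limit.

- **Placement:** the last two-camera check put each tin within 3 mm of its mark centre, against the 14 mm allowed. All four looked upright in both views.
- **Everything else:** the plant, paperweight and look-alike tins looked undisturbed by eye; I did not measure them again afterwards. The gripper was clear of everything at hand-in.
- **Check that failed:** one mid-run position fit for yellow gave a position about 80 mm off. I put that down to the tin's colour merging with the similarly coloured paperweight, but I did not confirm the cause. The fits before and after it agreed with each other.

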